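# Set up the outlet: close the drain, lean the chute, half-open the feed valve

## Task

Get the grey outlet stand ready: close the valve with the two-sided T handle fully, and lean the loose metal chute, channel side up, centred under the outlet in the stand's front face, with its foot against the low stop ridge and its upper end resting against that face. Only when both are done and the chute is let go, set the valve with the long one-sided lever half open, at 45 degrees, in line with the long middle mark on its scale. Leave the glassware and the bottle round the stand standing where they are.

Things in the scene. Friction and masses are not known exactly. Their poses are not given: they have to be found in the camera images.
- stand: Bolted-down grey upright block, 60 deep (x) x 230 wide (y), top at z 130 mm; its front face is this frame's plane x = 0. Origin on the bench below the face's middle; +x into the block, away from the robot, +y left, z up. In front a base plate, top at z 6 mm, 110 wide, out to x = -148 mm. Valve axes at x 30, y +70 and -70 mm; which valve is at which end varies. Pipe stubs behind, z 70 mm.
- stop (a point): Middle of the stop ridge's upper rear edge, where the chute's foot goes: at x -124.5, y 0, z 14 mm in the stand's frame. The ridge is 110 mm long along the stand's y, stands 8 mm above the base plate and reaches 10 mm forward from here. Axes as the stand's.
- outlet (a point): Centre of the round flush outlet port, 26 mm across, in the front face: x 0, y 0, z 115.5 mm in the stand's frame.
- chute: Loose steel channel, 150 long (x) x 50 wide (y) x 20 mm high, ends alike, 0.08-0.17 kg; origin centre of underside, z to the open side. Starts flat, left of the stand; grip across the 50 mm, the tool upright or pitched along its length. Leaning: 38 deg to the horizontal, origin at x -59, y 0, z 52 mm in the stand's frame. Held 3-4 deg steeper, foot at the ridge, its top clears the face; let go, it tips back.
- lever (a joint): Angle (rad) of the feed valve's long one-sided lever, vertical axis. 0 = closed, pointing along the stand's +y; grows anticlockwise from above to pi/2 (open, end stop), pointing along the stand's -x, to the front. Starts at 0 to 0.3, stays where left (friction 0.08 N m). White scale disc below: marks each 15 deg from 0 to 90, the longest at 45.
- lever_grip (a point): Point to grip on the lever, 57 mm out from its axis, at mid height of the bar (z = 174 mm). The bar is 14.5 mm wide, 21.5 mm high and runs from 10 mm behind the axis to 82 mm out. The frame turns with it: y outward along the lever, z up. The scale disc's top is 40 mm below.
- tee (a joint): Angle (rad) of the drain valve's T handle, vertical axis. 0 = fully closed (end stop), bar along the stand's y; grows anticlockwise from above to pi/2 (open, bar along the stand's x). Starts at 0.6 to 1.5, stays where left (friction 0.08 N m).
- tee_grip (a point): Centre of the T handle, on its axis, at mid height of the bar (z = 174 mm). The bar is 66 long (y, 33 mm to each side), 14 wide (x), 20 mm high; the frame turns with it. The scale disc's top is 40 mm below.
- cylinder: Bystander: glass measuring cylinder under a paper hood, 83 x 75, 266 mm tall, origin under its centre. Stands beside or behind the stand.
- flask: Bystander: conical flask with stopper, 105 across, 196 mm tall, origin under its centre. Stands beside or behind the stand.
- beaker: Bystander: tall glass beaker, 82 across, 157 mm tall, origin under its centre. Stands beside or behind the stand.
- bottle: Bystander: small reagent bottle with a screw cap, 56 across, 105 mm tall, origin under its centre. Stands left of the block, between it and the big white instrument (400 mm tall, not listed, fixed), which begins about 0.5 m straight ahead of the robot base and reaches 0.05 m (front) to 0.15 m (rear) to the right of that line: keep wrist and forearm clear of it.

How it is judged:
By the outcome, as a careful person would: the job done as asked, in the order asked, and still so for the second after the job is handed in, with the robot touching nothing.
It also fails if it takes over 64 s, if anything falls off the work surface, if the arm or the gripper's body presses on something with over 40 N, if the wrist force passes 120 N, or if a joint passes its speed limit or range.

## Robot

A 6-joint arm with a two-finger parallel gripper is mounted at the origin on a cart in front of the work surface, level with it; the furniture and walls round the work are solid. World frame = base frame: x ahead of the robot, y to its left, z up, the work surface at z = 0. Lengths are in m, angles in rad, forces in N, time in s.
With the tool pointing down it reaches from about 0.25 to 0.8 m from the base axis. Payload 3.9 kg.
Tool frame: the origin (TCP) lies on the mounting face of the last link; the fingertips stand 173 mm ahead of it and the grasp point (between the pads) lies 155 mm ahead of it; z points along the fingers, y is the direction in which the jaws open and shut (so a half turn about z gives the same grasp; the last joint's range is limited). The gripper opens to 85 mm and grips with 20 to 120 N. Pads are 22 mm wide; open, the fingers measure 114 mm over their backs; the gripper's body (76 mm by 85 mm) begins 54 mm behind the grasp point. The pads swing forward as they close: fully open they stand 13 mm farther back than shut.
Start: joints at [-1.112, 0.26, -0.138, 1.173, 0, 1.571], TCP at [0.233, -0.471, 0.405] pointing down, gripper open.
Joint ranges: [-2.78, 2.78], [-0.83, 1.72], [-1.28, 1.37], [-1.9, 2.12], [-1.57, 1.48], [-3.14, 3.14]. Speed limits (rad/s): [2.57, 2.57, 3.14, 3.14, 3.14, 3.14].

## Interface

Orientations are given as a unit quaternion [w, x, y, z].
In Python, from cell import observe, grab_frame, close_job, regions_of, place_of gives the robot as it stands.
- The arm moves only by the tool send_rows, never from a script. Its argument "deltas" is text: rows parted by semicolons, each of 6 numbers parted by spaces: the shift along the tool's x, y, z in cm, then the turn, a rotation vector about the tool's x, y, z in degrees. A call has 1 to 20 rows; each row is the pose to reach, as a shift and turn from the pose commanded when the call began, along the tool's axes at that moment; what a row does not reach only later rows make up. A row lasts 1/8 s, in which the tool goes at most 62.5 mm and 10.7 degrees, less where a joint would pass 70% of its speed; a pose out of reach is approached as far as the arm can. A call with a gripper value outside its range is refused whole. "jaw" is the closure, from -1 (fully open) to 1 (shut), set as the call begins (left out, the last holds). The fingers move at their own pace and stop on an object; "force" is the grip in N (left out, the last holds). Time passes only in rows, so rows that repeat a pose let the fingers close. It gives the time, the measured TCP pose, the force and the opening at its end, in the units of the state.
- observe(): the state, without advancing time (a new reading comes with each control period).
- grab_frame(name): name is "scene" or "top" or "wrist"; returns a dict with "color" (400x640x3 uint8, blue, green, red), "depth" (400x640 float32, m along the optical axis (not along the pixel's ray), 0 where there is no reading), "fx", "fy", "cx", "cy" (pixels), "distortion" ([k1, k2, p1, p2, k3] as OpenCV has them; the pictures are not rectified), "eye" and "orientation" of the camera in the world; the wrist camera has in their place "tool_from_camera" (4x4, takes a point from camera to tool coordinates, whose origin is the TCP and whose axes are the flange's). Camera axes: x right, y up, looking along -z (the intrinsics and any distortion apply to the point x, -y, -z); pixel columns grow to the right and rows downward; lengths in m; the calibration is good to about 2 mm. A picture is of the moment at which its call begins: read the wrist's pose just before it.
- close_job(): hands the job in, once; it reports no verdict.
Trained networks look in the newest picture that a camera, given by its name, has taken for a name from the list of things; names that differ only in an ending like _2 or _b are one class to them, and where a whole thing is asked for, a point or a joint stands for the part that bears it (a point fixed in the world has none). Each returns a list of dicts, best first, with "conf" (0 to 1); they miss things now and then, are a little off and sometimes report something else, mostly with a low value. They report only what shows in the picture. A call takes as long as a camera call.
- regions_of(camera, target): "pixels" (400x640 bool, what is visible of it).
- place_of(camera, target): "point" ([x, y, z] in m, in world coordinates, good to about 4 mm: a listed point, or the origin of a listed thing).
The state is a dict: "clock": time; "joint_positions": joint angles; "joint_velocities": joint speeds; "joint_efforts": joint torques, N m; "tcp_pos": TCP position; "eef_rot": TCP orientation; "contact_force": force on the tool from outside, world axes, zero at the start; "wrist_torque": the same for the moment, N m; "width": opening from 0.0 (shut) to 1.0 (fully open).
Only numpy, scipy, OpenCV 4.12 (cv2) and the standard library are available. Lean on these libraries where they do the work, as an engineer would, in place of code of your own. Each camera call takes 0.05 s, during which the arm holds its last target.

## Working session

There is one attempt and no reset: what is moved stays moved. The work goes in short steps, Python scripts to look and compute and a tool call to move; the robot and the scene stay as the last step left them, time stands still between calls to the robot, and variables do not carry over. Pictures are saved under pics/ and viewed, and the job is handed in when it is done.

Besides the shell and the picture viewer there is one more tool, called after "Request:" as name(argument=value, ...), one argument or row to a line, values as JSON. send_rows: Moves the arm, as the interface text tells. Its arguments: {"type":"object","properties":{"deltas":{"type":"string"},"jaw":{"type":"number"},"force":{"type":"number"}},"required":["deltas"]}

```bash
ls; mkdir -p pics; python3 - <<'E'
from cell import *
import cv2
s=observe();print(s)
for n in ["scene","top"]:
    f=grab_frame(n);cv2.imwrite(f"pics/{n}0.png",f["color"]);print(n,f["fx"],f["cx"],f["cy"],f["distortion"],f["eye"],f["orientation"])
    for t in ["stand","stop","outlet","chute","lever","lever_grip","tee","tee_grip","cylinder","flask","beaker","bottle"]:
        try:
            print(n,t,[(round(d["conf"],2),[round(float(v),4) for v in d["point"]]) for d in place_of(n,t)][:3])
        except Exception as e: print(t,e)
E
```

```text
pics
{'clock': 0.0, 'joint_positions': array([-1.11201121e+00,  2.60658691e-01, -1.39371180e-01,  1.17272242e+00,
       -2.08823956e-05,  1.57078937e+00]), 'joint_velocities': array([-0.00220425, -0.00066137, -0.00017296,  0.00072304, -0.00033333,
       -0.00251123]), 'joint_efforts': array([ 2.31156246e-04, -4.05684257e+01,  2.53919435e+01,  1.86030456e-02,
       -3.53224743e-05, -1.13856478e-05]), 'tcp_pos': array([ 0.23234222, -0.47039571,  0.40387707]), 'eef_rot': array([-9.49990398e-04,  9.73803439e-01,  2.27389324e-01, -2.32543902e-04]), 'contact_force': array([-0.23895755, -0.19900052,  0.35876652]), 'wrist_torque': array([ 0.00790762,  0.01508283, -0.01456907]), 'width': 1.0022693920867685}
scene 465.51963210527987 322.35519860789566 195.41150669618773 [-0.12945632  0.          0.          0.          0.        ] [-0.10235086 -0.97414823  0.63816208] [ 0.79670146  0.46838084 -0.18224307 -0.33566894]
scene stand [(0.6, [0.497, -0.3748, -0.0001])]
scene stop []
scene outlet [(0.63, [0.4998, -0.3748, 0.1168])]
scene chute [(0.91, [0.4227, -0.1373, -0.0024]), (0.64, [0.5766, -
[... 966 characters left out ...]
0.0043])]
top stop [(0.91, [0.3719, -0.3481, 0.0132])]
top outlet [(0.87, [0.4948, -0.3814, 0.1164])]
top chute [(0.58, [0.4213, -0.1401, -0.0014])]
lever it knows: beaker, bottle, chute, cylinder, flask, lever_grip, outlet, stand, stop, tee_grip
top lever_grip [(0.64, [0.5057, -0.3907, 0.1722])]
tee it knows: beaker, bottle, chute, cylinder, flask, lever_grip, outlet, stand, stop, tee_grip
top tee_grip [(0.73, [0.5378, -0.3118, 0.1748])]
top cylinder [(0.69, [0.6627, -0.4342, -0.0009]), (0.23, [0.4994, -0.374, 0.0005])]
top flask [(0.71, [0.3696, -0.5292, -0.0025]), (0.4, [0.423, -0.142, 0.001])]
top beaker [(0.64, [0.4937, -0.5874, -0.0033])]
top bottle [(0.93, [0.5813, -0.2089, -0.0047])]
```

View pics/scene0.png

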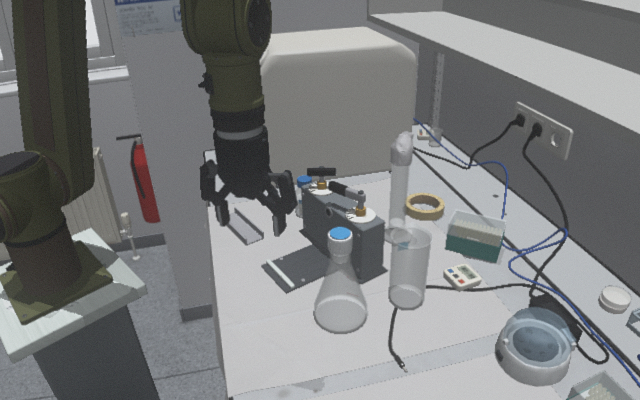

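View pics/top0.png

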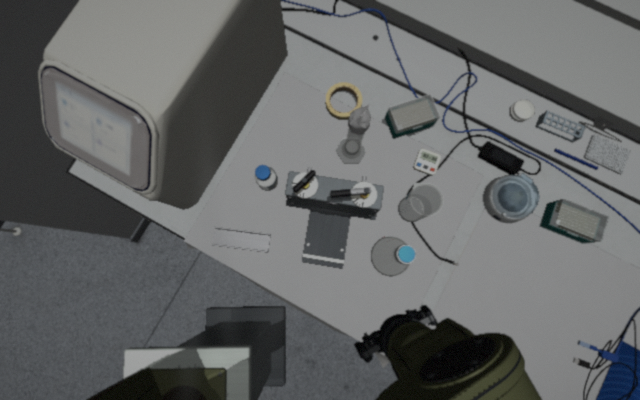

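The top view shows the stand at about (335,195): T handle on the left at (303,183), lever on the right at (350,193). The chute lies at (242,240), and the bottle at (265,177) is close to the T handle. Next I'll refine these with depth.

```bash
cat > h.py <<'E'
from cell import *
import cv2, numpy as np
from scipy.spatial.transform import Rotation as R
def q2R(q): return R.from_quat([q[1],q[2],q[3],q[0]])
def cloud(f,st=None):
    d=f["depth"];v,u=np.mgrid[0:400,0:640]
    K=np.array([[f["fx"],0,f["cx"]],[0,f["fy"],f["cy"]],[0,0,1]])
    p=cv2.undistortPoints(np.stack([u,v],-1).reshape(-1,1,2).astype(float),K,np.array(f["distortion"])).reshape(400,640,2)
    P=np.stack([p[...,0]*d,-p[...,1]*d,-d],-1)
    if "eye" in f: W=q2R(f["orientation"]).apply(P.reshape(-1,3))+f["eye"]
    else:
        T=np.array(f["tool_from_camera"]);Q=P.reshape(-1,3)@T[:3,:3].T+T[:3,3]
        W=q2R(st["eef_rot"]).apply(Q)+st["tcp_pos"]
    W=W.reshape(400,640,3);W[d<=0]=np.nan
    return W
def rect(X):
    r=cv2.minAreaRect((X[:,:2]*1000).astype(np.float32));return r
E
python3 - <<'E'
from h import *
for n in ["top","scene"]:
    f=grab_frame(n);W=cloud(f)
    tee=np.array([.54,-.312]);lg=np.array([.506,-.391])
    D=np.linalg.norm(W[...,:2]-[.52,-.38],axis=-1)
    m=(D<.15)&(abs(W[...,2]-.13)<.004)
    print(n,"standtop",m.sum(),rect(W[m]),np.median(W[m][:,2]),cv2.boxPoints(rect(W[m])).round().tolist())
    for nm,c,r in[("tee",tee,.05),("lev",lg,.06)]:
        m=(np.linalg.norm(W[...,:2]-c,axis=-1)<r)&(W[...,2]>.165)&(W[...,2]<.2)
        X=W[m];print(nm,m.sum(),X.mean(0) if len(X) else 0,rect(X) if len(X)>4 else 0, np.median(X[:,2]))
    g=regions_of(n,"chute")
    for e in g[:2]:
        X=W[e["pixels"]];X=X[~np.isnan(X[:,0])];c=X.mean(0)
        print("chute",e["conf"],len(X),c,rect(X),np.percentile(X[:,2],[2,20,50,80,98]))
    for t in["bottle","beaker","flask","cylinder","stand"]:
        for e in regions_of(n,t)[:1]:
            X=W[e["pixels"]];X=X[~np.isnan(X[:,0])]
            X=X[X[:,2]>.01]
            if len(X): print(t,round(e["conf"],2),len(X),np.percentile(X,3,axis=0).round(3),np.percentile(X,97,axis=0).round(3))
    cv2.imwrite(f"pics/{n}crop.png",cv2.resize(f["color"][130:290,190:420] if n=="top" else f["color"][140:340,190:440],None,fx=3,fy=3,interpolation=cv2.INTER_CUBIC))
E
```

```text
top standtop 1665 ((578.6486206054688, -390.56732177734375), (229.1444549560547, 172.251953125), 79.71600341796875) 0.12983000836866798 [[473.0, -488.0], [643.0, -519.0], [684.0, -293.0], [514.0, -262.0]]
tee 198 [ 0.53578552 -0.31202828  0.18131188] ((537.6013793945312, -311.6883850097656), (14.573884010314941, 65.45052337646484), 42.80315399169922) 0.18215600324352976
lev 261 [ 0.507825   -0.40861361  0.18153789] ((508.8924865722656, -409.51202392578125), (14.843354225158691, 81.79635620117188), 3.95747971534729) 0.18256073317041632
chute 0.69 1076 [ 0.42224192 -0.13774827  0.00641478] ((421.9524230957031, -136.80929565429688), (149.94493103027344, 50.022254943847656), 81.5859603881836) [0.00053609 0.00278294 0.00449241 0.00694048 0.02086902]
chute 0.46 188 [ 0.5350436  -0.31151108  0.18144239] ((536.7425537109375, -311.03363037109375), (14.203330039978027, 63.32265853881836), 42.80316162109375) [0.1703429  0.17923059 0.18221378 0.18390306 0.18715882]
bottle 0.55 466 [ 0.552 -0.234  0.019] [ 0.594 -0.187  0.107]
beaker 0.64 1173 [ 0.458 -0.623  0.015] [ 0.528 -0.554  0.156]
flask 0
[... 572 characters left out ...]
044593  -0.41162462  0.17839845] ((507.29876708984375, -409.234375), (15.996315002441406, 82.59588623046875), 4.59981632232666) 0.17953432638617123
chute 0.69 788 [ 0.42253141 -0.15285672  0.00842955] ((429.0639343261719, -132.70425415039062), (166.29664611816406, 67.94026947021484), 81.78073120117188) [-2.61881176e-05  4.25254620e-03  5.96023419e-03  1.45625891e-02
  2.13652185e-02]
bottle 0.55 250 [ 0.551 -0.226  0.015] [ 0.594 -0.19   0.108]
beaker 0.73 3117 [ 0.456 -0.625  0.016] [ 0.527 -0.556  0.155]
flask 0.62 3700 [ 0.321 -0.575  0.015] [ 0.387 -0.506  0.196]
cylinder 0.81 1760 [ 0.636 -0.458  0.021] [ 0.67  -0.423  0.258]
stand 0.58 3840 [ 0.368 -0.498  0.013] [ 0.534 -0.276  0.131]
```

View pics/topcrop.png

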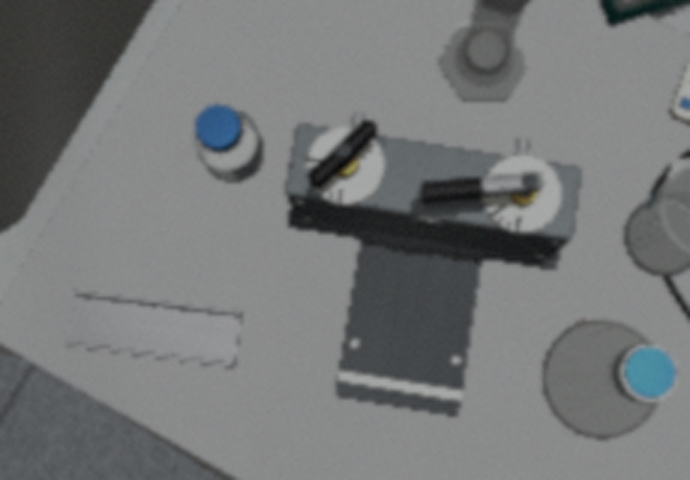

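View pics/scenecrop.png

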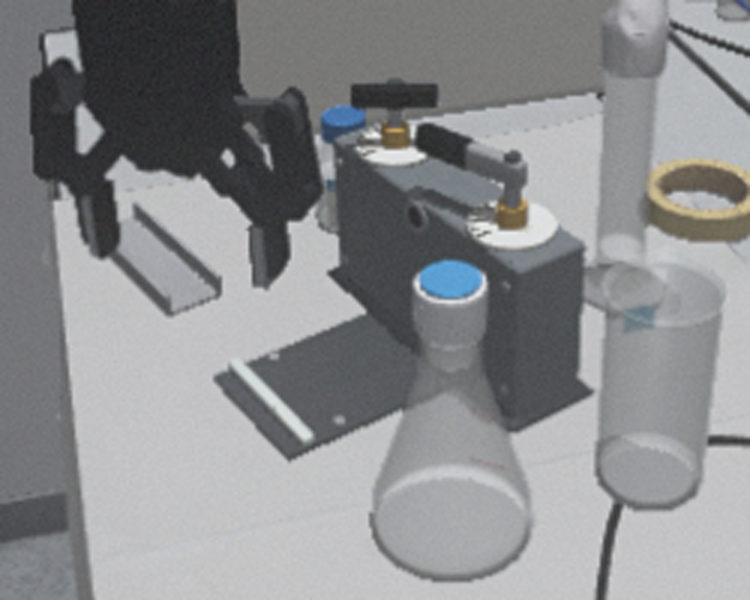

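```bash
python3 - <<'E'
from h import *
for n in ["top","scene"]:
    f=grab_frame(n);W=cloud(f)
    e=regions_of(n,"stand")[0]["pixels"]
    e=cv2.dilate(e.astype(np.uint8),np.ones((5,5)))>0
    m=e&(abs(W[...,2]-.13)<.006)
    X=W[m]; a=np.deg2rad(-12);c=np.array([.497,-.375])
    L=(X[:,:2]-c)@np.array([[np.cos(a),-np.sin(a)],[np.sin(a),np.cos(a)]])
    k=(L[:,0]>-.015)&(L[:,0]<.07);X=X[k]
    r=rect(X);print(n,k.sum(),r,cv2.boxPoints(r).round(1).tolist())
    # front face pts and base plate
    L=(W[...,:2]-c)@np.array([[np.cos(a),-np.sin(a)],[np.sin(a),np.cos(a)]])
    m=(W[...,2]>.02)&(W[...,2]<.115)&(abs(L[...,0])<.015)&(abs(L[...,1])<.115)
    X=W[m];
    if len(X)>50:
        A=X[:,:2]-X[:,:2].mean(0);u,s,v=np.linalg.svd(A,full_matrices=False)
        print("face",len(X),X.mean(0),v[0],np.rad2deg(np.arctan2(v[0,1],v[0,0])),s)
    m=(W[...,2]>.004)&(W[...,2]<.02)&(L[...,0]<-.03)&(L[...,0]>-.17)&(abs(L[...,1])<.08)
    X=W[m];r=rect(X);print("plate",len(X),r,cv2.boxPoints(r).round(1).tolist())
    m=(W[...,2]>.010)&(W[...,2]<.02)&(L[...,0]<-.10)&(L[...,0]>-.17)&(abs(L[...,1])<.08)
    X=W[m];
    if len(X)>5:r=rect(X);print("ridge",len(X),r,X.mean(0))
E
```

```text
top 128 ((544.311279296875, -307.4266662597656), (30.079313278198242, 72.52427673339844), 42.38330841064453) [[508.79998779296875, -290.79998779296875], [557.5999755859375, -344.29998779296875], [579.9000244140625, -324.1000061035156], [531.0, -270.5]]
face 539 [ 0.49557364 -0.37519022  0.06858825] [-0.18258591 -0.9831899 ] -100.52041832391276 [1.54054567 0.00979229]
plate 1440 ((407.2265625, -369.8668212890625), (130.45700073242188, 120.10010528564453), 79.23483276367188) [[336.0, -422.70001220703125], [454.0, -445.20001220703125], [478.3999938964844, -317.0], [360.3999938964844, -294.6000061035156]]
ridge 160 ((380.24420166015625, -353.2731628417969), (107.86004638671875, 34.506858825683594), 79.12174987792969) [ 0.36852948 -0.35147522  0.01304998]
scene 1089 ((522.4078979492188, -382.0048828125), (232.15182495117188, 62.725677490234375), 80.04295349121094) [[471.3999938964844, -490.8999938964844], [533.2000122070312, -501.79998779296875], [573.4000244140625, -273.1000061035156], [511.6000061035156, -262.29998779296875]]
face 1496 [ 0.49589045 -0.37532564  0.07219414] [-0.17762936 -0.98409746] -100.2317070291264 [2.87911238 0.06674107]
plate 1704 ((408.1219482421875, -360.3246765136719), (111.8797378540039, 120.75233459472656), 78.59040069580078) [[337.8999938964844, -403.20001220703125], [456.20001220703125, -427.1000061035156], [478.3999938964844, -317.3999938964844], [360.0, -293.5]]
ridge 181 ((367.9459228515625, -353.64031982421875), (28.721656799316406, 111.79679107666016), 0.197341650724411) [ 0.36558687 -0.35602774  0.01377132]
```

```bash
cat >> h.py <<'E'
SY=np.deg2rad(-10.4);SO=np.array([.4952,-.3763,0.])
SR=R.from_euler('z',SY)
def S2W(p): return SR.apply(p)+SO
def W2S(p): return SR.inv().apply(np.asarray(p)-SO)
def down(phi): # tool z down, tool y along world angle phi (deg)
    a=np.deg2rad(phi);y=np.array([np.cos(a),np.sin(a),0]);z=np.array([0,0,-1.]);x=np.cross(y,z)
    return R.from_matrix(np.stack([x,y,z],1))
def delta(st,p,Rt):
    R0=q2R(st["eef_rot"]);d=R0.inv().apply(np.asarray(p)-st["tcp_pos"])*100
    r=(R0.inv()*Rt).as_rotvec(degrees=True)
    return " ".join(f"{v:.2f}" for v in d)+" "+" ".join(f"{v:.1f}" for v in r)
E
python3 - <<'E'
from h import *
s=observe();print(s["clock"])
print(delta(s,[.5373-.03,-.3125-.03,.46],down(42.8)))
print(delta(s,[.5373,-.3125,.43],down(42.8)))
E
```

```text
2.0
30.32 0.67 -5.53 0.0 -0.0 -106.5
34.33 -0.69 -2.53 0.0 -0.0 -106.5
```

Request:
send_rows(
  deltas="5 0.1 -5 0 0 -10;11 0.2 -5.5 0 0 -20;17 0.3 -5.5 0 0 -30;22 0.4 -5.5 0 0 -40;26 0.5 -5.5 0 0 -50;29 0.5 -5.5 0 0 -60;31 0.3 -5.5 0 0 -70;32.5 0 -4.5 0 0 -80;33.5 -0.3 -3.5 0 0 -90;34.3 -0.7 -2.5 0 0 -100;34.33 -0.69 -2.53 0 0 -106.5;34.33 -0.69 -2.53 0 0 -106.5;34.33 -0.69 -2.53 0 0 -106.5",
  jaw=0.2,
)

```text
clock: 3.62
tcp_pos: [0.5372, -0.3126, 0.4301]
eef_rot: [0.0, 0.401, 0.916, -0.0]
contact_force: [-0.9, 0.3, 0.0]
width: 0.399
```

```bash
cat > w.py <<'E'
from h import *
import sys
s=observe();f=grab_frame("wrist");cv2.imwrite(f"pics/{sys.argv[1]}.png",f["color"])
W=cloud(f,s);np.savez(sys.argv[1],W=W,c=f["color"])
print(s["clock"],s["tcp_pos"],s["eef_rot"],s["width"],s["joint_positions"].round(2))
for nm,c,r,lo,hi in[("tee",S2W([.03,.07,0])[:2],.05,.168,.2),("lev",S2W([.03,-.07,0])[:2],.1,.168,.2),("top",S2W([.03,0,0])[:2],.14,.126,.133)]:
    m=(np.linalg.norm(W[...,:2]-c,axis=-1)<r)&(W[...,2]>lo)&(W[...,2]<hi)
    X=W[m]
    if len(X)>20: print(nm,len(X),rect(X),np.median(X[:,2]),cv2.boxPoints(rect(X)).round(1).tolist())
for t in sys.argv[2:]: print(t,[(round(d["conf"],2),d["point"]) for d in place_of("wrist",t)][:3])
E
python3 w.py w1 tee_grip lever_grip outlet
```

```text
3.625 [ 0.53723491 -0.31258844  0.43011834] [ 1.14312295e-04  4.01255991e-01  9.15965947e-01 -1.67289207e-05] 0.39939743385932014 [-0.53  0.42  0.17  1.32 -0.    0.3 ]
tee 1681 ((536.4601440429688, -312.7215270996094), (13.653975486755371, 65.29920959472656), 43.06301498413086) 0.18353727095127606 [[509.20001220703125, -293.5], [553.7999877929688, -341.20001220703125], [563.7000122070312, -331.8999938964844], [519.2000122070312, -284.20001220703125]]
lev 1743 ((508.3628845214844, -413.2455749511719), (14.639336585998535, 89.5000228881836), 3.9335877895355225) 0.18399286877476514 [[498.0, -369.1000061035156], [504.1000061035156, -458.3999938964844], [518.7000122070312, -457.3999938964844], [512.5999755859375, -368.1000061035156]]
top 7381 ((577.3129272460938, -390.92431640625), (229.4486083984375, 172.19918823242188), 79.88343811035156) 0.13019005167162984 [[472.3999938964844, -488.70001220703125], [641.9000244140625, -519.0], [682.2000122070312, -293.1000061035156], [512.7000122070312, -262.8999938964844]]
tee_grip [(0.95, [0.5363, -0.3123, 0.1756])]
lever_grip [(0.79, [0.5095, -0.3935, 0.1735])]
outlet [(0.69, [0.4946, -0.3747, 0.1155])]
```

View pics/w1.png

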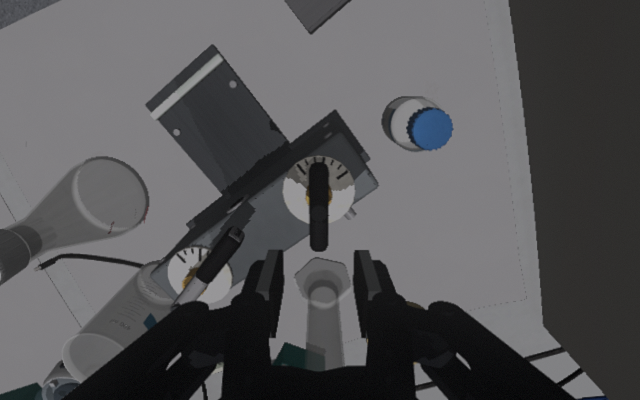

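The wrist view shows the T bar at (318,205) lying square between the jaws, with the bottle clear at (430,128). I'll descend and grip.

Request:
send_rows(
  deltas="0.04 -0.06 4 0 0 0;0.04 -0.06 8 0 0 0;0.04 -0.06 10.1 0 0 0;0.04 -0.06 10.1 0 0 0;0.04 -0.06 10.1 0 0 0",
)

```text
clock: 4.45
tcp_pos: [0.5369, -0.3129, 0.3301]
eef_rot: [0.001, 0.401, 0.916, -0.0]
contact_force: [0.3, -0.2, 0.3]
width: 0.4
```

Request:
send_rows(
  deltas="0 0 0 0 0 0;0 0 0 0 0 0;0 0 0 0 0 0;0 0 0 0 0 0",
  jaw=1,
  force=40,
)

```text
clock: 4.95
tcp_pos: [0.5373, -0.3127, 0.3307]
eef_rot: [0.002, 0.4, 0.916, 0.0]
contact_force: [1.2, 1.0, 6.4]
width: 0.161
```

Request:
send_rows(
  deltas="0 0 0 0 0 9;0 0 0 0 0 18;0 0 0 0 0 27;0 0 0 0 0 36;0 0 0 0 0 45;0 0 0 0 0 51;0 0 0 0 0 55;0 0 0 0 0 56;0 0 0 0 0 56",
)

```text
clock: 6.08
tcp_pos: [0.5369, -0.3127, 0.3307]
eef_rot: [0.001, 0.783, 0.622, 0.0]
contact_force: [0.0, 0.0, 6.9]
width: 0.156
```

```bash
sed -i 's/^SY=.*/SY=np.deg2rad(-10.4);SO=np.array([.4945,-.3760,0.])/' h.py; python3 - <<'E'
from h import *
s=observe();y=q2R(s["eef_rot"]).apply([0,1,0]);print(np.degrees(np.arctan2(y[1],y[0])),s["contact_force"],s["wrist_torque"],s["clock"],s["width"])
E
```

```text
-13.004928138590833 [0.02692602 0.01295929 6.9398753 ] [0.00460275 0.16951293 1.20975178] 6.075 0.15586841843844398
```

Request:
send_rows(
  deltas="0 0 0 0 0 -2;0 0 0 0 0 -2",
)

```text
clock: 6.32
tcp_pos: [0.5369, -0.3127, 0.3307]
eef_rot: [0.001, 0.772, 0.635, 0.0]
contact_force: [-0.1, 0.4, 7.0]
width: 0.157
```

Request:
send_rows(
  deltas="0 0 0 0 0 0;0 0 0 0 0 0;0 0 -3 0 0 0;0 0 -8 0 0 0;0 0 -10 0 0 0;0 0 -10 0 0 0",
  jaw=0.2,
)

```text
clock: 7.08
tcp_pos: [0.5369, -0.3129, 0.4305]
eef_rot: [0.002, 0.773, 0.635, 0.001]
contact_force: [0.7, 0.6, -0.2]
width: 0.401
```

```bash
python3 w.py w2 ; python3 - <<'E'
from h import *
f=grab_frame("top");W=cloud(f)
e=regions_of("top","chute")
for g in e[:2]:
    X=W[g["pixels"]];X=X[~np.isnan(X[:,0])];r=rect(X);print(g["conf"],r)
s=observe()
print(delta(s,[.40,-.20,.30],down(-8.4)));print(delta(s,[.422,-.137,.26],down(-8.4)))
E
```

```text
7.075 [ 0.53688034 -0.3129145   0.43054494] [1.63662177e-03 7.72862717e-01 6.34570934e-01 5.21883876e-04] 0.4010920492853316 [-0.53  0.42  0.17  1.32 -0.    1.24]
tee 1679 ((537.064697265625, -312.62225341796875), (65.22545623779297, 13.706745147705078), 78.96569061279297) 0.18363775969412433 [[524.0999755859375, -343.29998779296875], [537.5, -345.8999938964844], [550.0, -281.8999938964844], [536.5999755859375, -279.29998779296875]]
lev 1857 ((508.73150634765625, -413.76153564453125), (14.954659461975098, 90.92240142822266), 3.8255624771118164) 0.18383090873171498 [[498.20001220703125, -368.8999938964844], [504.29998779296875, -459.6000061035156], [519.2000122070312, -458.6000061035156], [513.2000122070312, -367.8999938964844]]
top 6843 ((577.0433959960938, -390.5375671386719), (229.96058654785156, 170.92698669433594), 80.46326446533203) 0.13022317162818203 [[473.70001220703125, -489.79998779296875], [642.2999877929688, -518.0999755859375], [680.4000244140625, -291.29998779296875], [511.79998779296875, -263.0]]
0.75 ((417.4268798828125, -167.06845092773438), (89.42206573486328, 50.17332458496094), 81.40127563476562)
0.19 ((509.6181335449219, -412.9308166503906), (22.531951904296875, 89.23616790771484), 11.059626579284668)
8.37 -15.51 12.78 -0.2 -0.1 -2.8
14.97 -14.57 16.78 -0.2 -0.1 -2.8
```

View pics/w2.png

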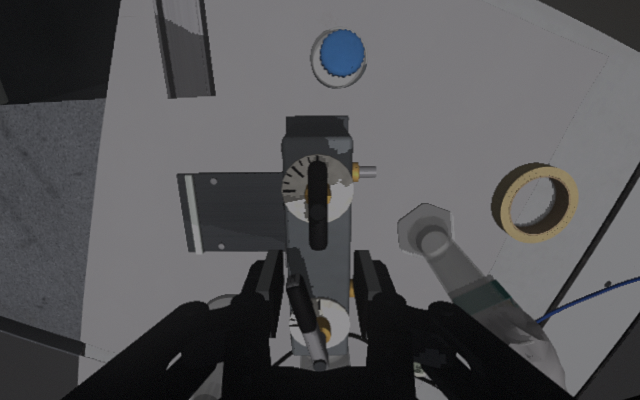

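The T bar reads 79.0° in the world against 79.6° for the stand's y axis, so the valve is closed on its end stop, and the lever hasn't moved. Next is the chute, at the top left of the view at (185,50).

Request:
send_rows(
  deltas="3 -4 0 0 0 0;6.5 -8 1 0 0 0;10 -12 4 0 0 -1;13 -14 7 0 0 -2;14.97 -14.57 9 -0.2 -0.1 -2.8;14.97 -14.57 10 -0.2 -0.1 -2.8;14.97 -14.57 10 -0.2 -0.1 -2.8",
  jaw=-1,
)

```text
clock: 8.1
tcp_pos: [0.4225, -0.1377, 0.328]
eef_rot: [0.001, 0.757, 0.653, -0.0]
contact_force: [1.1, 0.4, 0.0]
width: 0.997
```

```bash
cat > ch.py <<'E'
from h import *
import sys
s=observe();f=grab_frame("wrist");cv2.imwrite(f"pics/{sys.argv[1]}.png",f["color"]);W=cloud(f,s)
print(s["clock"],s["tcp_pos"],s["width"])
for g in regions_of("wrist","chute")[:2]:
    X=W[g["pixels"]];X=X[~np.isnan(X[:,0])];r=rect(X);print(g["conf"],len(X),r,np.percentile(X[:,2],[2,30,70,98]))
    k=X[X[:,2]>.012];
    if len(k)>9: print(rect(k))
print([(d["conf"],d["point"]) for d in place_of("wrist","chute")][:2])
E
python3 ch.py w3
```

```text
8.1 [ 0.42251523 -0.13766483  0.32798351] 0.9972574410272627
0.79 8902 ((421.2460632324219, -139.61187744140625), (153.81723022460938, 52.96320724487305), 82.83930206298828) [0.00394385 0.00509797 0.00610269 0.02099874]
((421.380859375, -138.06448364257812), (149.58082580566406, 50.143672943115234), 81.4169692993164)
[(0.63, [0.4217, -0.1383, 0.002])]
```

View pics/w3.png

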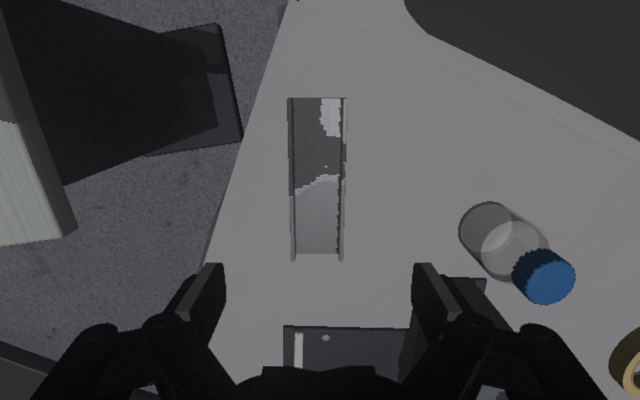

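Request:
send_rows(
  deltas="-0.05 -0.11 5 0 0 0;-0.05 -0.11 10 0 0 0;-0.05 -0.11 13.5 0 0 0;-0.05 -0.11 15.3 0 0 0;-0.05 -0.11 15.3 0 0 0;-0.05 -0.11 15.3 0 0 0",
)

```text
clock: 9.0
tcp_pos: [0.423, -0.1387, 0.1769]
eef_rot: [0.003, 0.757, 0.653, 0.001]
contact_force: [0.3, -0.9, 0.1]
width: 0.999
```

Request:
send_rows(
  deltas="0 0 0 0 0 0;0 0 0 0 0 0;0 0 0 0 0 0;0 0 0 0 0 0",
  jaw=1,
  force=40,
)

```text
clock: 9.5
tcp_pos: [0.4224, -0.1382, 0.177]
eef_rot: [0.003, 0.757, 0.653, 0.001]
contact_force: [-1.0, -0.4, 6.5]
width: 0.574
```

Request:
send_rows(
  deltas="0 0 -2 0 0 0;0 0 -6 0 0 0;0 0 -11 0 0 0;0 0 -11 0 0 0",
)

```text
clock: 10.0
tcp_pos: [0.4235, -0.1384, 0.2897]
eef_rot: [0.006, 0.757, 0.653, 0.003]
contact_force: [0.7, -0.4, -1.0]
width: 0.576
```

```bash
cat >> h.py <<'E'
def lean(ang,o,L=.177):
    a=np.deg2rad(ang);c,s=np.cos(a),np.sin(a)
    M=np.stack([[-c,0,-s],[0,1,0],[s,0,-c]],1)
    Rt=SR*R.from_matrix(M); return S2W(np.array(o))-L*Rt.apply([0,0,1]),Rt
E
python3 - <<'E'
from h import *
s=observe();print(s["clock"],s["tcp_pos"],s["width"],s["contact_force"])
for o in ([-.11,.12,.2],[-.075,0,.14],[-.0595,0,.085]):
    p,Rt=lean(41.5,o);print(p,delta(s,p,Rt))
f=grab_frame("scene");cv2.imwrite("pics/s1.png",cv2.resize(f["color"][60:320,150:470],None,fx=2.4,fy=2.4))
E
```

```text
10.0 [ 0.42352501 -0.13840604  0.2897319 ] 0.5759693004242089 [ 0.68758011 -0.42836641 -1.04761514]
[ 0.29261249 -0.21694236  0.33256516] -9.70 -11.75 -4.39 -31.3 -32.2 -83.9
[ 0.30537519 -0.3412891   0.27256516] -21.79 -8.74 1.68 -31.3 -32.2 -83.9
[ 0.32062055 -0.34408715  0.21756516] -21.83 -7.26 7.20 -31.3 -32.2 -83.9
```

View pics/s1.png

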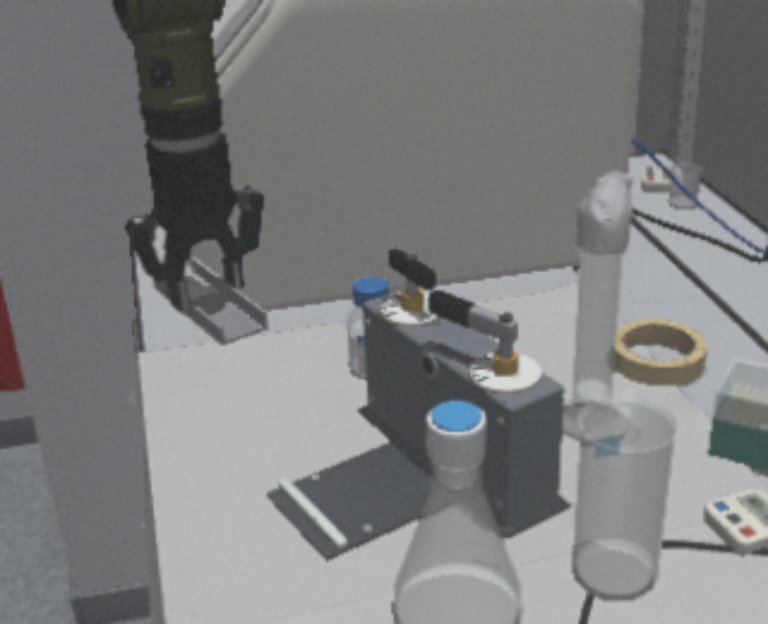

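The chute is held level in the jaws at about (215,310), and the bottle is undisturbed. I'll carry it back and turn it.

Request:
send_rows(
  deltas="-0.7 -1.5 -0.5 -1 -1 -3;-2 -3.5 -1.5 -4 -4 -11;-3 -5 -2 -7 -7 -19;-4 -6 -3 -10 -10 -27;-5 -7 -4 -13 -13 -34;-6 -8 -4.4 -16 -16 -42;-7 -9 -4.4 -19 -19 -50;-8 -10 -4.4 -22 -22.5 -58;-9 -11 -4.4 -25 -25.5 -66;-9.7 -11.7 -4.4 -28 -28.7 -75;-9.7 -11.75 -4.4 -30.3 -31.2 -81;-9.7 -11.75 -4.4 -31.3 -32.2 -83.9;-9.7 -11.75 -4.4 -31.3 -32.2 -83.9;-9.7 -11.75 -4.4 -31.3 -32.2 -83.9",
)

```text
clock: 11.8
tcp_pos: [0.2908, -0.2161, 0.3288]
eef_rot: [0.348, 0.086, 0.933, -0.031]
contact_force: [-1.0, 0.3, -1.3]
width: 0.574
```

```bash
python3 - <<'E'
from h import *
s=observe();print(s["clock"],s["tcp_pos"],s["width"],s["contact_force"],s["joint_positions"].round(2))
for o in ([-.11,.12,.2],[-.075,0,.14],[-.0595,0,.085]):
    p,Rt=lean(41.5,o);print(p,delta(s,p,Rt))
E
```

```text
11.8 [ 0.29076293 -0.21612363  0.32881062] 0.5741744298509122 [-1.00724593  0.27808084 -1.29498866] [-0.79 -0.18 -0.99  0.14  0.39 -0.49]
[ 0.29261249 -0.21694236  0.33256516] -0.39 -0.05 -0.16 0.1 -0.6 -0.1
[ 0.30537519 -0.3412891   0.27256516] 0.86 -12.06 6.66 0.1 -0.6 -0.1
[ 0.32062055 -0.34408715  0.21756516] 3.28 -12.07 11.83 0.1 -0.6 -0.1
```

Request:
send_rows(
  deltas="0 -2.5 1 0 0 0;0.3 -6 3 0 -0.6 0;0.6 -9 5 0 -0.6 0;0.86 -12.06 6.66 0 -0.6 0;1.5 -12.06 8.2 0 -0.6 0;2.4 -12.06 10.2 0 -0.6 0;3.28 -12.07 11.83 0 -0.6 0;3.28 -12.07 11.83 0 -0.6 0;3.28 -12.07 11.83 0 -0.6 0",
)

```text
clock: 12.92
tcp_pos: [0.3215, -0.3448, 0.2192]
eef_rot: [0.354, 0.085, 0.931, -0.032]
contact_force: [1.5, 0.2, -0.9]
width: 0.575
```

```bash
cat > v.py <<'E'
from h import *
import sys
n=sys.argv[1]
s=observe();print(s["clock"],s["tcp_pos"],s["width"],s["contact_force"],s["joint_positions"].round(2))
Rt=q2R(s["eef_rot"]);M=SR.inv()*Rt
print("tool x,y,z in stand",M.as_matrix().T.round(3).tolist(),"chute origin est",W2S(s["tcp_pos"]+.177*Rt.apply([0,0,1])))
f=grab_frame("wrist");cv2.imwrite(f"pics/{n}w.png",f["color"])
g=grab_frame("scene");cv2.imwrite(f"pics/{n}s.png",cv2.resize(g["color"][120:320,220:440],None,fx=3,fy=3,interpolation=cv2.INTER_CUBIC))
np.savez(n,W=cloud(f,s),G=cloud(g))
for c,ff,W in(("wrist",f,cloud(f,s)),("scene",g,cloud(g))):
    for e in regions_of(c,"chute")[:2]:
        X=W[e["pixels"]];X=X[~np.isnan(X[:,0])];X=W2S(X)*1000
        print(c,e["conf"],len(X),np.percentile(X,[1,50,99],axis=0).round(1).tolist())
E
python3 v.py p1
```

```text
12.925 [ 0.32151456 -0.34475803  0.21918097] 0.5753777371884662 [ 1.52409001  0.18210955 -0.92990308] [-0.97  0.24 -0.96 -0.19  0.49 -0.64]
tool x,y,z in stand [[-0.748, 0.0, -0.664], [-0.0, 1.0, 0.001], [0.664, 0.001, -0.748]] chute origin est [-0.05830905 -0.00040903  0.08678464]
wrist 0.79 30699 [[-125.4, -25.9, 40.3], [-80.9, -1.5, 77.9], [-14.5, 22.9, 132.6]]
scene 0.95 1462 [[-123.2, -29.2, -1.5], [-54.4, 4.9, 99.5], [5.8, 114.5, 147.6]]
```

View pics/p1w.png

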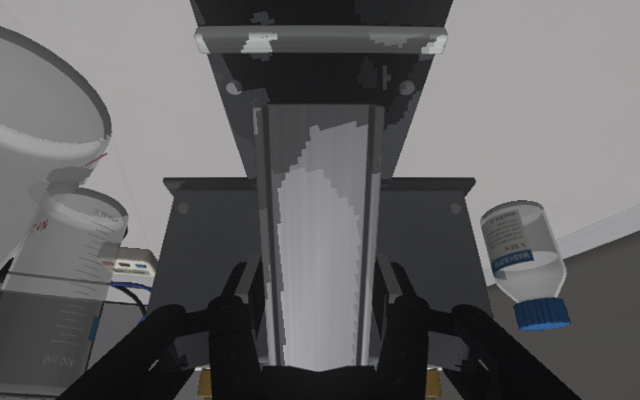

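View pics/p1s.png

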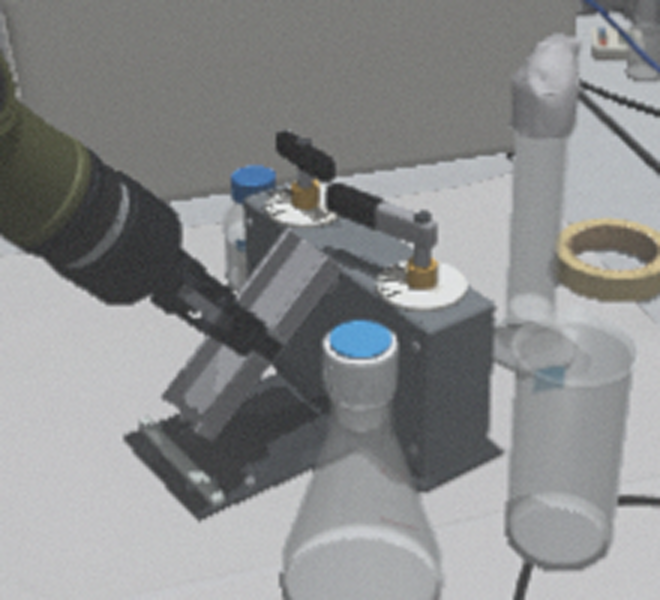

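The wrist view shows the chute centred over the plate (edges at columns 255 and 383, ridge from 196 to 446). Now I'll measure ridge, face and chute from the same wrist depth picture.

```bash
python3 - <<'E'
from h import *
W=np.load("p1.npz")["W"];S=W2S(W.reshape(-1,3)).reshape(W.shape)*1000
s=S[20:58,180:460].reshape(-1,3); k=s[(s[:,2]>11)&(s[:,2]<20)]
print("ridge",len(k),np.percentile(k,[1,50,99],axis=0).round(1).tolist())
r=rect(k/1000);print(r,cv2.boxPoints(r).round(1).tolist())
s=S[60:120,215:250].reshape(-1,3);print("plate z",np.nanmedian(s[:,2]),np.nanmedian(S[90:140,395:420,2]))
s=S[190:300,175:240].reshape(-1,3);t=S[190:300,400:465].reshape(-1,3)
print("face L/R",np.nanmedian(s,axis=0),np.nanmedian(t,axis=0))
# block side edges: row 195 face extents
fm=(abs(S[...,0])<8)&(S[...,2]>20)&(S[...,2]<125);print("face y",np.percentile(S[fm][:,1],[.5,99.5]))
fl=S[120:350,285:350].reshape(-1,3);fl=fl[~np.isnan(fl[:,0])]
c=fl.mean(0);u,sv,v=np.linalg.svd(fl-c,full_matrices=False);n=v[2]*np.sign(v[2,2]);print("floor",c,n,np.degrees(np.arctan2(-n[0],n[2])),np.degrees(n[1]),sv)
# rotate to chute coordinates
a=np.arctan2(-n[0],n[2]);ex=np.array([np.cos(a),0,np.sin(a)]);ez=np.array([-np.sin(a),0,np.cos(a)])
m=np.abs((S-c)@ez)<25;m&=(abs(S[...,1])<35);m[380:]=False
Q=S[m];A=(Q-c)@ex;B=(Q-c)@ez;h=B>10
print("along",np.percentile(A[h],[.5,99.5]),"h",np.percentile(B,[1,50,99]),"wall y",np.percentile(Q[h][:,1],[1,99]))
lo=np.percentile(A[h],.5);print("low end floor pt",c+lo*ex)
E
```

```text
ridge 5746 [[-135.0, -53.3, 11.2], [-131.1, -0.6, 14.0], [-124.9, 52.6, 15.5]]
((-129.72103881835938, -0.19232177734375), (109.81685638427734, 11.782435417175293), 89.89434051513672) [[-135.6999969482422, -55.099998474121094], [-123.9000015258789, -55.099998474121094], [-123.69999694824219, 54.70000076293945], [-135.5, 54.70000076293945]]
plate z 6.25291945398565 6.064766185279458
face L/R [ -0.0914367  -80.71314396  54.44844126] [ 0.39425301 80.15281657 54.31592521]
face y [-227.06399305  112.21015349]
floor [-72.77193204  -1.94418498  81.16727172] [-0.66147523  0.00394424  0.74995664] 41.41287290433998 0.22598825662267033 [4273.99553677 1093.66875753   71.04554441]
along [-61.5809404  62.0193903] h [-16.34861659  -0.03217122  20.75585735] wall y [-31.59532926  33.33709191]
low end floor pt [-118.95532625   -1.94418498   40.4326879 ]
```

Request:
send_rows(
  deltas="0.7 0.12 0.75 0 0 0;1.4 0.12 1.5 0 0 0;1.9 0.12 2.06 0 0 0;1.9 0.12 2.06 0 0 0;1.9 0.12 2.06 0 0 0",
)

```text
clock: 13.75
tcp_pos: [0.321, -0.3435, 0.1909]
eef_rot: [0.354, 0.085, 0.931, -0.032]
contact_force: [0.1, -0.2, -0.9]
width: 0.577
```

```bash
python3 - <<'E'
from h import *
s=observe();print(s["clock"],s["tcp_pos"],s["width"],s["contact_force"],SR.inv().apply(s["contact_force"]))
Rt=q2R(s["eef_rot"]);print(W2S(s["tcp_pos"]+.177*Rt.apply([0,0,1])),np.degrees(np.arcsin(-Rt.apply([1,0,0])[2])))
E
```

```text
13.75 [ 0.32104687 -0.34352101  0.19089207] 0.5771920926607432 [ 0.14935259 -0.15457188 -0.94195911] [ 0.17480214 -0.12507149 -0.94195911]
[-0.05898886  0.00070812  0.05849883] 41.58389345993336
```

Request:
send_rows(
  deltas="0.1 0 0.04 0 0 0;0.21 0 0.08 0 0 0;0.21 0 0.08 0 0 0",
)

```text
clock: 14.12
tcp_pos: [0.3201, -0.3434, 0.1891]
eef_rot: [0.354, 0.085, 0.931, -0.032]
contact_force: [-0.2, -0.4, -0.9]
width: 0.573
```

Request:
send_rows(
  deltas="0.07 0 0.07 0 0 0;0.07 0 0.07 0 0 0",
)

```text
clock: 14.38
tcp_pos: [0.3203, -0.3435, 0.1884]
eef_rot: [0.354, 0.085, 0.931, -0.032]
contact_force: [0.1, -0.3, 3.3]
width: 0.574
```

Request:
send_rows(
  deltas="0.075 0 -0.066 0 0 0;0.075 0 -0.066 0 0 0",
)

```text
clock: 14.62
tcp_pos: [0.3196, -0.3435, 0.1886]
eef_rot: [0.355, 0.084, 0.931, -0.032]
contact_force: [2.8, 1.2, 3.9]
width: 0.574
```

Request:
send_rows(
  deltas="0.075 0 -0.066 0 0 0;0.075 0 -0.066 0 0 0",
)

```text
clock: 14.88
tcp_pos: [0.3189, -0.3434, 0.1888]
eef_rot: [0.355, 0.084, 0.93, -0.032]
contact_force: [6.3, 1.1, 3.7]
width: 0.577
```

```bash
python3 v.py p2
```

```text
14.875 [ 0.31894313 -0.34340093  0.18881196] 0.5769195600608693 [6.26664022 1.14257799 3.67580603] [-0.97  0.31 -1.   -0.3   0.49 -0.65]
tool x,y,z in stand [[-0.746, -0.001, -0.666], [-0.001, 1.0, -0.0], [0.666, 0.001, -0.746]] chute origin est [-0.06060869  0.00052673  0.05683826]
wrist 0.7 30401 [[-127.5, -24.7, 10.4], [-83.1, -0.5, 48.0], [-17.8, 23.7, 102.5]]
scene 0.66 1323 [[-126.3, -26.3, 7.7], [-58.6, 3.5, 70.1], [-10.0, 25.2, 116.7]]
```

View pics/p2w.png

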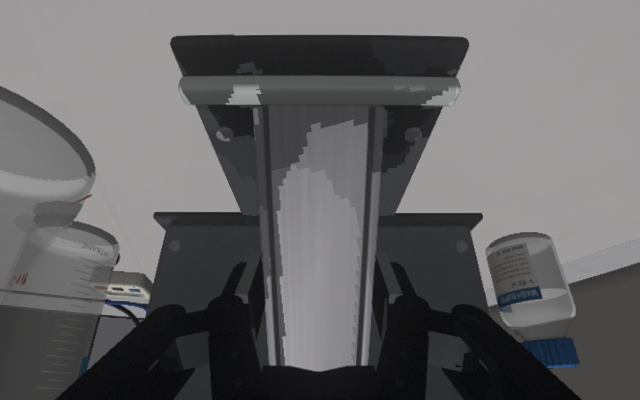

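The foot edge lies along the ridge at row 104 of the wrist view and the chute is centred. I'll ease the preload and release.

Request:
send_rows(
  deltas="-0.05 0 0.04 0 0 0;-0.05 0 0.04 0 0 0",
)

```text
clock: 15.32
tcp_pos: [0.3194, -0.3435, 0.1887]
eef_rot: [0.355, 0.084, 0.931, -0.032]
contact_force: [5.0, 1.2, 4.4]
width: 0.574
```

Request:
send_rows(
  deltas="0 0 0 0 0 0;0 0 0 0 0 0;0 0 0 0 0 0;0 0 0 0 0 0;0 0 0 0 0 0;0 0 0 0 0 0",
  jaw=-0.7,
)

```text
clock: 16.08
tcp_pos: [0.3185, -0.343, 0.1879]
eef_rot: [0.353, 0.085, 0.931, -0.032]
contact_force: [-0.6, 0.4, 1.1]
width: 0.852
```

```bash
python3 v.py p3
```

```text
16.075 [ 0.31852761 -0.34298215  0.18786738] 0.8524495650163053 [-0.61717739  0.43481786  1.11619809] [-0.97  0.31 -1.   -0.3   0.49 -0.65]
tool x,y,z in stand [[-0.748, 0.001, -0.664], [0.0, 1.0, 0.001], [0.664, 0.0, -0.748]] chute origin est [-0.06160011  0.00076759  0.05544212]
wrist 0.69 28934 [[-126.6, -24.9, 10.6], [-80.6, -0.8, 45.4], [-6.4, 23.5, 99.8]]
scene 0.73 1236 [[-124.5, -26.5, 10.5], [-53.2, 4.2, 66.2], [-5.4, 24.5, 107.8]]
```

View pics/p3w.png

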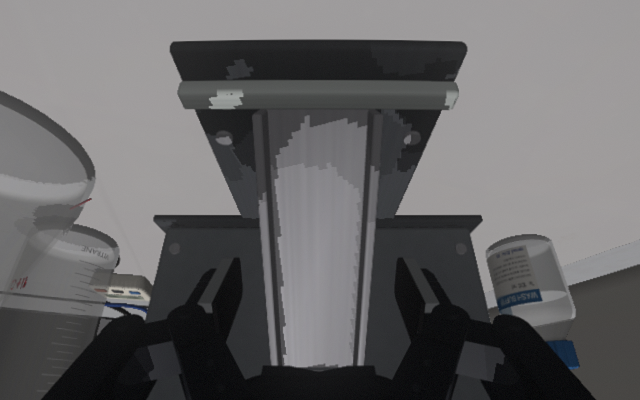

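View pics/p3s.png

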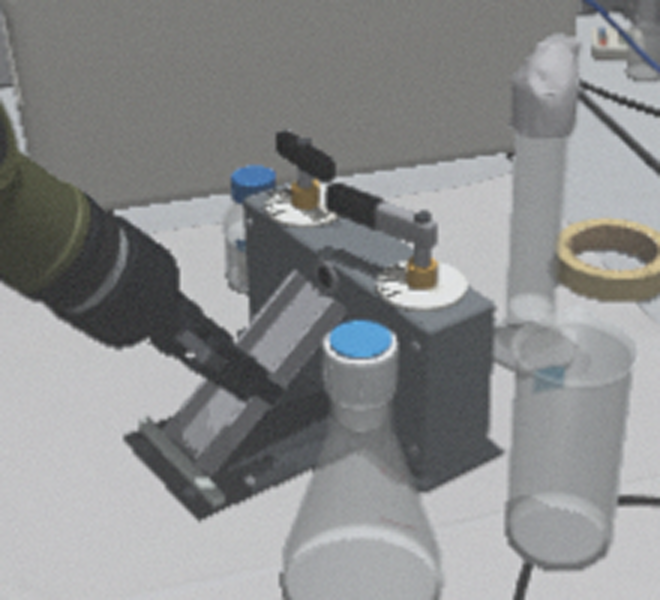

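The chute has tipped back: its top now rests on the face just under the outlet (scene crop around (320,280)), and the jaws are clear on both sides. I'll back off along the tool axis.

Request:
send_rows(
  deltas="0 0 -1 0 0 0;0 0 -3 0 0 0;0 0 -7 0 0 0;0 0 -12 0 0 0;0 0 -14 0 0 0;0 0 -14 0 0 0",
)

```text
clock: 17.02
tcp_pos: [0.2265, -0.3265, 0.2943]
eef_rot: [0.354, 0.085, 0.931, -0.034]
contact_force: [1.1, 0.3, 0.3]
width: 0.85
```

```bash
python3 v.py p4; python3 - <<'E'
from h import *
s=observe();S=W2S(np.load("p4.npz")["W"].reshape(-1,3)).reshape(400,640,3)*1000
g=regions_of("wrist","chute")[0]["pixels"];X=S[g];X=X[~np.isnan(X[:,0])]
fl=X[abs(X[:,1])<16];fl=fl[(fl[:,0]>-105)&(fl[:,0]<-25)]
p=np.polyfit(fl[:,0],fl[:,2],1);print("pitch",np.degrees(np.arctan(p[0])),"y",np.percentile(X[:,1],[.5,99.5]))
print("yaw",rect(X/1000))
print(delta(s,[.36,-.36,.42],down(3.9)),"|",delta(s,[.5074,-.3934,.43],down(3.9)))
E
```

```text
17.025 [ 0.22650801 -0.32652481  0.2942566 ] 0.8497320760722764 [1.05969381 0.3418068  0.33099637] [-1.17  0.   -0.93  0.18  0.59 -0.85]
tool x,y,z in stand [[-0.747, -0.0, -0.665], [0.002, 1.0, -0.002], [0.665, -0.003, -0.747]] chute origin est [-0.15478957 -0.00027036  0.16208958]
wrist 0.57 9057 [[-124.7, -24.7, 10.7], [-71.9, -0.1, 51.7], [-4.8, 24.0, 106.0]]
scene 0.62 1636 [[-123.9, -26.4, 8.9], [-63.7, 5.1, 58.8], [0.7, 80.9, 109.4]]
scene 0.37 1790 [[141.1, -52.6, -0.1], [160.5, -40.9, 157.7], [270.2, 66.9, 262.7]]
pitch 37.86842721497076 y [-24.98772735  24.29637166]
yaw ((-64.80006408691406, -3.507068634033203), (56.598445892333984, 130.85086059570312), 89.95767211914062)
-18.73 -0.94 -0.54 27.5 35.1 72.1 | -30.70 -1.57 8.72 27.5 35.1 72.1
```

View pics/p4w.png

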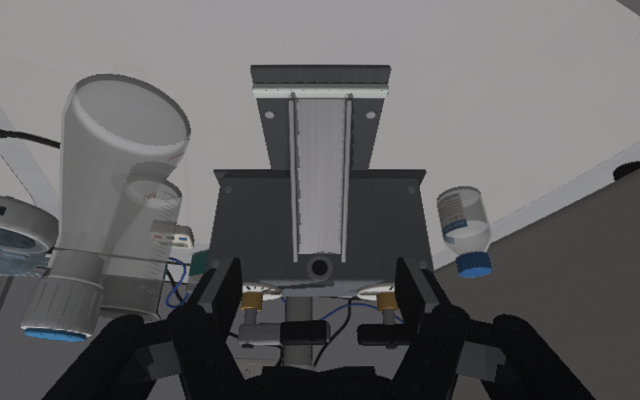

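Wrist depth gives the chute a pitch of 37.9° and a lateral centre of −0.3 mm, with the foot on the ridge and the outlet just above its upper end at (320,267). Now the lever.

Request:
send_rows(
  deltas="-4 -0.2 -0.5 2.5 3.2 6.5;-9 -0.5 -0.5 5.5 7 14.4;-14 -0.7 -0.5 8.5 10.5 22;-18.7 -0.9 -0.5 11 14 29;-18.7 -0.9 -0.5 14 18 37;-18.7 -0.9 -0.5 17 21.5 44;-21 -1 1 19.5 25 51;-24 -1.2 3 22 28.5 58;-27 -1.4 5.5 25 32 65.5;-29.5 -1.5 8 27.5 35.1 72.1;-30.7 -1.57 8.72 27.5 35.1 72.1;-30.7 -1.57 8.72 27.5 35.1 72.1;-30.7 -1.57 8.72 27.5 35.1 72.1",
  jaw=0.2,
)

```text
clock: 18.9
tcp_pos: [0.5069, -0.3934, 0.4301]
eef_rot: [0.0, 0.683, 0.731, -0.001]
contact_force: [-0.3, -0.2, -0.9]
width: 0.399
```

```bash
python3 w.py w5; python3 - <<'E'
from h import *
s=observe();print(delta(s,[.5074,-.3934,.329],down(3.9)))
E
```

```text
18.9 [ 0.50692941 -0.39336561  0.43014897] [ 7.76877447e-06  6.82582795e-01  7.30807712e-01 -9.03182765e-04] 0.39917207951567435 [-0.66  0.46  0.23  1.34 -0.    0.84]
tee 2389 ((536.5968017578125, -313.36614990234375), (65.7649917602539, 14.529559135437012), 78.7154541015625) 0.1835423824416975 [[523.0, -344.20001220703125], [537.2999877929688, -347.0], [550.2000122070312, -282.5], [535.9000244140625, -279.70001220703125]]
lev 2188 ((508.85479736328125, -414.824951171875), (14.408124923706055, 92.26993560791016), 4.049128532409668) 0.18420171245704153 [[498.3999938964844, -369.29998779296875], [504.8999938964844, -461.3999938964844], [519.2999877929688, -460.29998779296875], [512.7999877929688, -368.29998779296875]]
top 8648 ((576.8781127929688, -391.8611755371094), (229.33447265625, 170.9366455078125), 79.24569702148438) 0.13018084211940337 [[471.5, -488.6000061035156], [639.4000244140625, -520.5], [682.2000122070312, -295.20001220703125], [514.2999877929688, -263.29998779296875]]
0.01 0.09 10.16 -0.1 0.1 -0.0
```

View pics/w5.png

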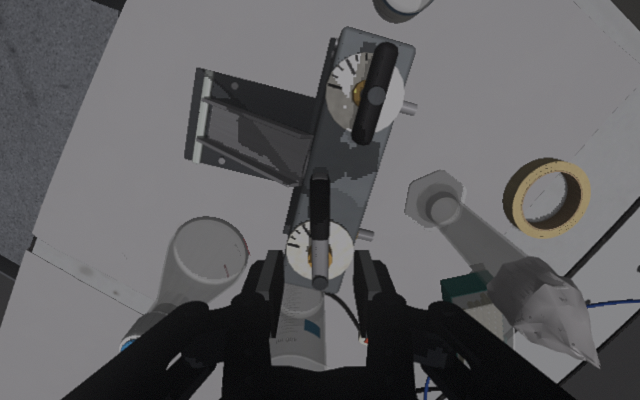

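The lever lies between the jaws at (318,215), and the T bar is parallel to the block. I'll descend and grip.

Request:
send_rows(
  deltas="0.01 0.06 4 0 0 0;0.01 0.06 8 0 0 0;0.01 0.06 10.1 0 0 0;0.01 0.06 10.1 0 0 0;0.01 0.06 10.1 0 0 0",
)

```text
clock: 19.58
tcp_pos: [0.5076, -0.394, 0.3316]
eef_rot: [0.002, 0.683, 0.731, -0.001]
contact_force: [0.8, -0.5, 0.5]
width: 0.404
```

Request:
send_rows(
  deltas="0 0 0 0 0 0;0 0 0 0 0 0;0 0 0 0 0 0;0 0 0 0 0 0",
  jaw=1,
  force=40,
)

```text
clock: 20.08
tcp_pos: [0.5079, -0.3941, 0.332]
eef_rot: [0.002, 0.683, 0.731, -0.001]
contact_force: [-1.3, 1.6, 5.8]
width: 0.16
```

```bash
python3 - <<'E'
from h import *
s=observe();ax=np.array([.5113,-.4505]);y=q2R(s["eef_rot"]).apply([0,1,0]);ph=np.degrees(np.arctan2(y[1],y[0]))
v=s["tcp_pos"][:2]-ax;r=np.linalg.norm(v);b=np.degrees(np.arctan2(v[1],v[0]));print(ph,r,b,s["width"],s["contact_force"],s["tcp_pos"])
for t in(6,12,18,24,30.5):
    a=np.radians(b+t);print(t,delta(s,[ax[0]+r*np.cos(a),ax[1]+r*np.sin(a),s["tcp_pos"][2]],down(ph+t)))
E
```

```text
3.863592439392629 0.0564780458042112 93.47369509126024 0.16036536984292452 [-1.29818392  1.56911583  5.79830049] [ 0.50787798 -0.39412572  0.33198124]
6 -0.03 -0.59 -0.00 0.1 0.3 -6.0
12 -0.12 -1.18 -0.00 0.1 0.3 -12.0
18 -0.26 -1.75 -0.00 0.1 0.3 -18.0
24 -0.47 -2.30 -0.00 0.1 0.3 -24.0
30.5 -0.76 -2.87 -0.00 0.0 0.3 -30.5
```

Request:
send_rows(
  deltas="-0.03 -0.59 0 0 0 -6;-0.12 -1.18 0 0 0 -12;-0.26 -1.75 0 0 0 -18;-0.47 -2.3 0 0 0 -24;-0.62 -2.6 0 0 0 -27.5;-0.76 -2.87 0 0 0 -30.5;-0.76 -2.87 0 0 0 -30.5;-0.76 -2.87 0 0 0 -30.5",
)

```text
clock: 21.08
tcp_pos: [0.48, -0.4037, 0.3319]
eef_rot: [0.002, 0.466, 0.885, -0.001]
contact_force: [-0.2, 0.3, 5.2]
width: 0.162
```

```bash
python3 - <<'E'
from h import *
s=observe();y=q2R(s["eef_rot"]).apply([0,1,0]);print(np.degrees(np.arctan2(y[1],y[0])),s["contact_force"],s["wrist_torque"],s["tcp_pos"])
E
```

```text
34.40285724945333 [-0.15457054  0.32719966  5.19983454] [0.17876094 0.12897818 0.04467345] [ 0.48004214 -0.40366035  0.3319323 ]
```

Request:
send_rows(
  deltas="0 0 0 0 0 0;0 0 0 0 0 0;0 0 0 0 0 0;0 0 -3 0 0 0;0 0 -8 0 0 0;0 0 -10 0 0 0;0 0 -10 0 0 0",
  jaw=0.2,
)

```text
clock: 21.95
tcp_pos: [0.48, -0.4035, 0.4319]
eef_rot: [0.003, 0.467, 0.885, -0.001]
contact_force: [0.1, -0.5, 0.3]
width: 0.398
```

```bash
python3 w.py w6
```

```text
21.95 [ 0.47998363 -0.40345177  0.43191254] [ 0.00263266  0.46651093  0.88451043 -0.00138424] 0.39755153905671975 [-0.7   0.43  0.19  1.32 -0.    0.27]
tee 2382 ((535.8611450195312, -313.2046813964844), (65.50801086425781, 13.73021411895752), 79.34146118164062) 0.18301395656165645 [[523.0999755859375, -344.1000061035156], [536.5, -346.70001220703125], [548.7000122070312, -282.29998779296875], [535.2000122070312, -279.70001220703125]]
lev 2169 ((490.76580810546875, -420.4319763183594), (14.067426681518555, 91.04708099365234), 34.192935943603516) 0.18417056971506277 [[459.3999938964844, -386.70001220703125], [510.5, -462.0], [522.2000122070312, -454.1000061035156], [471.0, -378.79998779296875]]
top 8326 ((576.7037353515625, -391.44207763671875), (228.87757873535156, 171.05953979492188), 79.29971313476562) 0.1301677514856957 [[471.3999938964844, -488.0], [639.5, -519.7999877929688], [682.0, -294.8999938964844], [513.9000244140625, -263.1000061035156]]
```

View pics/w6.png

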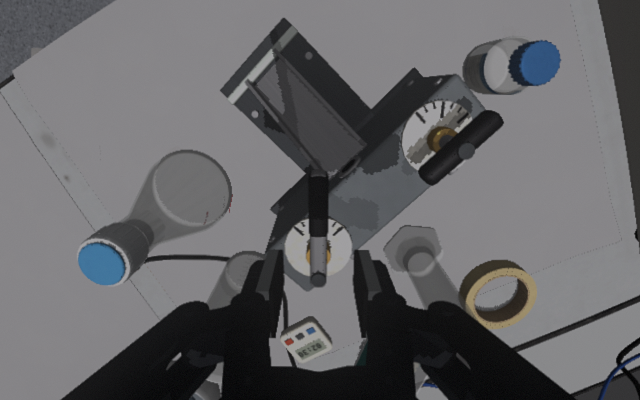

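In this picture the lever is at 124.2° and the closed T bar at 79.3°, so they differ by 44.9°. I'll back away and do a final check.

Request:
send_rows(
  deltas="0 0 -4 0 0 0;3 -3 -4 0 0 0;7 -7 -4 0 0 0;10 -11 -4 0 0 0;12 -13 -4 0 0 0;12 -13 -4 0 0 0;12 -13 -4 0 0 0",
)

```text
clock: 22.88
tcp_pos: [0.3049, -0.3775, 0.469]
eef_rot: [0.0, 0.466, 0.885, -0.001]
contact_force: [-0.2, -0.9, 0.3]
width: 0.402
```

```bash
python3 w.py w7; python3 - <<'E'
from h import *
f=grab_frame("top");W=cloud(f);g=grab_frame("scene")
a=cv2.resize(f["color"][130:290,190:420],None,fx=2,fy=2);b=cv2.resize(g["color"][120:330,200:430],None,fx=2,fy=2)
cv2.imwrite("pics/fs.png",b);cv2.imwrite("pics/ft.png",a)
for c in("top","scene"):
    for t in["chute","bottle","beaker","flask","cylinder","lever_grip","tee_grip"]:
        print(c,t,[(round(d["conf"],2),[round(float(v),3) for v in d["point"]]) for d in place_of(c,t)][:1])
print(observe()["clock"],W2S([.422,-.137,0]))
E
```

```text
22.875 [ 0.30489074 -0.37753016  0.46900747] [ 2.29657063e-04  4.66496436e-01  8.84522850e-01 -5.90880299e-04] 0.4023291002466611 [-0.89  0.17 -0.09  1.31 -0.    0.08]
tee 1605 ((534.9818115234375, -313.40740966796875), (65.85047912597656, 15.200616836547852), 79.3735580444336) 0.18118107437380382 [[521.4000244140625, -344.3999938964844], [536.4000244140625, -347.20001220703125], [548.5, -282.3999938964844], [533.5999755859375, -279.6000061035156]]
lev 348 ((469.1242370605469, -390.6605224609375), (14.093493461608887, 18.48247528076172), 37.933502197265625) 0.18106703009513933 [[457.8999938964844, -387.70001220703125], [469.20001220703125, -402.29998779296875], [480.3999938964844, -393.6000061035156], [469.0, -379.0]]
top 4082 ((559.9994506835938, -346.8274230957031), (179.0335693359375, 172.5418243408203), 6.695096969604492) 0.12998664832234275 [[461.0, -271.6000061035156], [481.20001220703125, -442.8999938964844], [659.0, -422.1000061035156], [638.7999877929688, -250.6999969482422]]
top chute [(0.79, [0.44, -0.366, 0.048])]
top bottle [(0.81, [0.58, -0.207, -0.003])]
top beaker [(0.6, [0.494, -0.591, -0.003])]
top flask [(0.65, [0.371, -0.53, -0.002])]
top cylinder [(0.81, [0.659, -0.434, -0.0])]
top lever_grip [(0.57, [0.481, -0.402, 0.171])]
top tee_grip [(0.64, [0.536, -0.311, 0.176])]
scene chute [(0.67, [0.437, -0.365, 0.05])]
scene bottle [(0.93, [0.577, -0.206, 0.002])]
scene beaker [(0.94, [0.499, -0.591, 0.003])]
scene flask [(0.59, [0.371, -0.528, 0.002])]
scene cylinder [(0.74, [0.661, -0.439, 0.001])]
scene lever_grip [(0.58, [0.479, -0.403, 0.173])]
scene tee_grip [(0.68, [0.541, -0.312, 0.173])]
23.725 [-0.11445301  0.22198594  0.        ]
```

View pics/fs.png

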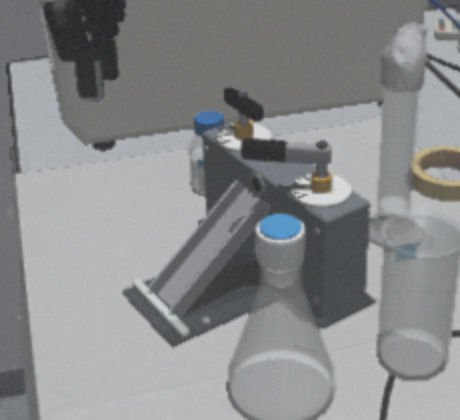

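View pics/w7.png

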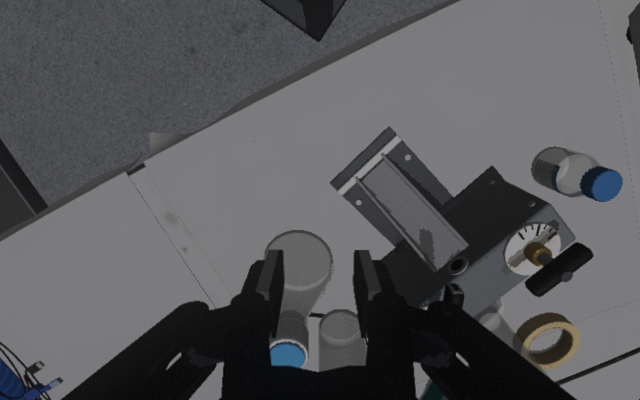

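The pictures show the chute leaning below the outlet (crop (255,185)) with its foot along the ridge, the T bar parallel to the block, and the bystanders in place. The arm is clear, so I'm handing in.

```bash
python3 -c "
from cell import *
print(close_job())"
```

```text
the job is handed in; nothing more can be done
None
```

The stand is ready and the job was handed in at about 24 s of the 64 s allowed. I worked in the order asked: T valve closed, chute leaned and let go, then the lever set.

- **T valve:** I turned it clockwise until it reached its end stop, where the wrist torque rose to 1.2 N m. The bar reads 78.7 to 79.4° in the world frame and the stand's y axis about 79.5°, so any difference is within the measurement error.
- **Chute:** The foot is against the stop ridge and the upper end rests on the face just under the outlet. After I let go it measured 37.9° (target 38°) and 0.3 mm off centre.
- **Lever:** It reads 124.2° in the world frame, 44.9° from the closed T bar, against the 45° asked. I could not see the long middle mark because the lever covers it, so this rests on the measured angle.
- **Bystanders:** The cylinder, flask, beaker and bottle were found within about 5 mm of where they started, which is the accuracy of the camera networks.

The gripper was open and well clear of everything at hand-in. In the last wrist picture the gripper hid most of the lever, so its fitted angle there (37.9° instead of 34.2°) was unreliable and I did not use it. In the final top and scene pictures the lever's grip point was about 2 mm from where it should be.

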